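# Shut the sweets drawer and offer the chocolate

### The job

Offer the guest on the stool opposite the chocolate that came out of the sweets drawer: first push the open drawer fully home until its catch seats, then take the dish by the grip on top of its arched handle and lift it straight up, a hand's breadth clear of the block. Only once it is up, turn it smoothly about a quarter turn in the air until the arch stands square across to the guest (parallel to the block's far edge), so that they can reach in from its open side. Keep the dish level and the loose chocolate in its middle throughout, leave the mill, mug and jar alone, and finish still holding the dish up, level and still: do not put it down.

Things in the scene. Friction and masses are not known exactly. Their poses are not given: they have to be found in the camera images.
- drawer (a joint): How far the sweets chest's only drawer stands open, m: 0 = fully home, at most 0.13. It slides along the chest's x axis (shutting = towards the chest's +x). A spring roller catch resists from about 15 to 6 mm before home (up to about 5 N with friction), then draws the drawer in and holds it at 0; pushing on to the hard stop does no harm.
- chest: Blue painted countertop chest with a brown wooden top, 224 deep x 232 wide x 130 mm high over its top, fixed to the block. Origin: on the block, under the middle of its front plane (the outer face of the shut drawer); x points from there into the chest, away from the robot, y along its width, z up. It is yawed a little; it stands on the robot's left or right, the dish on the other side.
- drawer_handle (a point): Centre of the drawer's dark bar pull: a round bar 100 mm long along the chest's y, 35 mm in front of the drawer's outer face and 88 mm above the block, moving with the drawer; the space in front of it and beside it is free. The bar is 11 mm thick. The drawer front is 214 wide and reaches from 19 to 113 mm above the block. Axes as the chest's.
- dish: White round dished plate, 152 mm across, rim 23 mm high, standing on a foot ring, about 0.3 kg. Origin: centre of its underside; z up, x along its handle. A steel wire arch 6 mm thick rises from the rim at both ends of x and carries a straight wooden grip on top. At the start x points roughly at the guest.
- dish_grip (a point): Centre of the wooden grip, 100 mm above the dish's underside, straight over the dish's middle: a bar 64 mm long (along the dish's x), 14 mm wide (y), 16 mm high. Axes as the dish's. Free room below it: the chocolate's top is at 43 mm.
- dish_middle (a point): Where the chocolate's centre rests: on the dish's axis, 26 mm above its underside.
- chocolate: Loose dark chocolate ball, 34 mm across, about 25 g, lying in the middle of the dish, which slopes up only 4 degrees around it, so that it rolls with jerks or tilt. Origin: its centre.
- block (a point): A fixed point on the top of the butcher block, straight ahead of the robot, at height 0; only its axes matter: x points across the block to the far edge, behind which the guest's stool stands, y runs along that edge.
- mill: Bystander: brown turned wooden pepper mill, 54 mm thick, 146 mm high. Origin: centre of its foot.
- mug: Bystander: blue mug, 76 mm across, 85 mm high. Origin: centre of its foot.
- jar: Bystander: amber jar with a steel lid, 70 mm across, 100 mm high. Origin: centre of its foot.

How it is judged:
On the way, in this order (a step that is already met when the one before it is completed fails the run):
1. the drawer is fully home and seated at its catch (open less than 3 mm) (value of joint drawer below 0.003 m), for 0.3 s.
2. the dish is lifted at least 40 mm off the block, held by the fingers and not yet turned (arch still more than 50 degrees from square across) (height (world z) of dish above 0.04 m and angle between the x axis of dish and the y axis of block, either way round above 0.87 rad and contact force between the fingers and dish above 2 N), for 0.1 s.
At the end, for the whole second after the job is handed in: Drawer home (under 3 mm open); dish held by the fingers alone, 50 to 300 mm above the block, still (under 20 mm/s), level within 4 degrees, arch parallel to the far edge within 8.5 degrees either way round; chocolate within 15 mm of its middle, under 30 mm/s (value of joint drawer below 0.003 m and height (world z) of dish between 0.05 and 0.3 m and contact force between the fingers and dish above 2 N and contact force between dish and chest below 0.1 N and contact force between dish and mill below 0.1 N and contact force between dish and mug below 0.1 N and contact force between dish and jar below 0.1 N and angle between the x axis of dish and the y axis of block, either way round below 0.15 rad and angle between dish's own z axis and vertical below 0.07 rad and distance between chocolate and dish_middle below 0.015 m and linear speed of dish below 0.02 m/s and linear speed of chocolate below 0.03 m/s); the arm keeps its last pose, push and grip.
It fails at once if the chocolate strays more than 30 mm from the dish's middle (distance between chocolate and dish_middle above 0.03 m).
It fails at once if the dish is tilted more than 10 degrees (angle between dish's own z axis and vertical above 0.175 rad).
It fails at once if the mill, mug or jar is moved more than 30 mm (distance of any of mill, mug, jar from where it was at the start of the episode above 0.03 m).
It also fails if it takes over 61 s, if anything falls off the work surface, if the arm or the gripper's body presses on something with over 40 N, if the wrist force passes 120 N, or if a joint passes its speed limit or range.

### The arm

A 6-joint arm with a two-finger parallel gripper is mounted at the origin on the work surface. World frame = base frame: x ahead of the robot, y to its left, z up, the work surface at z = 0. Lengths are in m, angles in rad, forces in N, time in s.
With the tool pointing down it reaches from about 0.25 to 0.85 m from the base axis. Payload 12.5 kg.
Tool frame: the origin (TCP) lies on the centre line of the jaws, within the pads' length; the fingertips stand 8 mm ahead of it and the grasp point (between the pads) lies 11 mm behind it; z points along the fingers, y is the line along which they close (so a half turn about z gives the same grasp; the last joint's range is limited). The gripper opens to 93 mm and grips with 3 to 60 N. Pads are 15 mm wide; open, the fingers measure 128 mm over their backs; the gripper's body (75 mm by 188 mm) begins 65 mm behind the grasp point.
Start: joints at [-1.257, 0.351, 1.652, -0, 1.139, -0.085], TCP at [0.214, -0.507, 0.227] pointing down, gripper open.
Joint ranges: [-2.75, 2.75], [-0.79, 2.1], [0.01, 2.65], [-1.57, 4.71], [0.07, 3.14], [-2.87, 2.87]. Speed limits (rad/s): [2.22, 2.22, 2.79, 3.14, 3.14, 3.14].

### API

Orientations are given as a unit quaternion [x, y, z, w].
In Python, from station import r, camrig, sense gives the robot as it stands (r), with the cameras (camrig) and the readings as plain functions.
- The arm moves only by the shell command python3 nudge.py 'ROWS' [OPENING] [FORCE]. ROWS is a JSON list of rows, 1 to 10 of them, each written [[dx, dy, dz], turn]: dx, dy, dz in m, then a turn about the tool's z in rad; each row shifts and turns the commanded pose from where the row before left it, along the tool's axes as they then stand; what a row does not reach is not made up. A row lasts 1/12 s, in which the tool goes at most 0.0417 m and 0.125 rad, less where a joint would pass 70% of its speed; a pose out of reach is approached as far as the arm can. OPENING is the opening from 0.0 (shut) to 1.0 (fully open), set as the command begins (- or left out keeps the last). The fingers move at their own pace and stop on an object; FORCE is the grip in N (left out, the last holds). Time passes only in rows, so rows that do not move let the fingers close. It prints the time, the measured TCP pose, the force, the opening and the grip force at its end. Input that does not fit is refused with a message, and nothing moves.
- sense(): the state, without advancing time (a new reading comes with each control period).
- camrig.camera(name): name is "side" or "top" or "wrist"; returns a dict with "frame" (384x512x3 uint8, red, green, blue), "fx", "fy", "cx", "cy" (pixels), "R" (3x3) and "t" (3): a world point X has camera coordinates R X + t; the wrist camera has in their place "tool_from_camera" (4x4, takes a point from camera to tool coordinates, whose origin is the TCP and whose axes are the flange's). Camera axes: x right, y down, z forward; pixel columns grow to the right and rows downward; lengths in m; the calibration is good to about 2 mm. A picture is of the moment at which its call begins: read the wrist's pose just before it. There is no depth.
- r.job_done(): hands the job in; it is judged then, once.
The state is a dict: "clock": time; "q": joint angles; "dq": joint speeds; "effort": joint torques, N m; "ee_pos": TCP position; "ee_rot": TCP orientation; "wrist_force": force on the tool from outside, world axes, zero at the start; "torque": the same for the moment, N m; "finger_gap": opening from 0.0 (shut) to 1.0 (fully open); "grip_force": force on a finger pad.
Only numpy, scipy, OpenCV 4.12 (cv2) and the standard library are available. Lean on these libraries where they do the work, as an engineer would, in place of code of your own. Each camera call takes 0.05 s, during which the arm holds its last target. There are 200 camera calls.

## Working session

There is one attempt and no reset: what is moved stays moved. The work goes in short steps, Python scripts to look and compute and a shell command to move; the robot and the scene stay as the last step left them, time stands still between calls to the robot, and variables do not carry over. Pictures are saved under pics/ and viewed, at most 10 in all, crops included, and the job is handed in when it is done.

```bash
ls; mkdir -p pics; python3 - <<'E'
from station import r, camrig, sense
import cv2,json,numpy as np
s=sense();print({k:np.round(v,3).tolist() for k,v in s.items()})
for n in("top","side"):
    c=camrig.camera(n);cv2.imwrite(f"pics/{n}0.png",cv2.resize(c["frame"][...,::-1],(800,600),interpolation=cv2.INTER_CUBIC))
    print(n,[c[k] for k in("fx","fy","cx","cy")],np.round(c["R"],4).tolist(),np.round(c["t"],4).tolist())
    np.savez(f"{n}.npz",**c)
E
```

```text
nudge.py
pics
station.py
{'clock': 0.0, 'q': [-1.257, 0.351, 1.652, -0.0, 1.139, -0.085], 'dq': [0.002, 0.0, -0.002, -0.0, -0.003, -0.0], 'effort': [0.001, -49.732, -28.525, 0.07, 0.026, -0.0], 'ee_pos': [0.213, -0.506, 0.226], 'ee_rot': [0.98, 0.198, -0.0, -0.001], 'wrist_force': [-0.731, -0.102, 0.025], 'torque': [-0.003, 0.031, 0.062], 'grip_force': 0.0, 'finger_gap': 1.005}
top [377.5895840569085, 377.5895840569085, 255.02469737586927, 186.0004320560811] [[0.0011, -1.0, 0.0047], [-0.9922, -0.0017, -0.125], [0.125, -0.0045, -0.9921]] [-0.0024, 0.6115, 1.3023]
side [377.6839887343081, 377.6839887343081, 257.45523995249374, 191.59541525008225] [[-0.987, -0.1601, -0.0147], [-0.1151, 0.7677, -0.6304], [0.1122, -0.6205, -0.7761]] [0.5971, 0.1399, 1.1369]
```

View pics/top0.png

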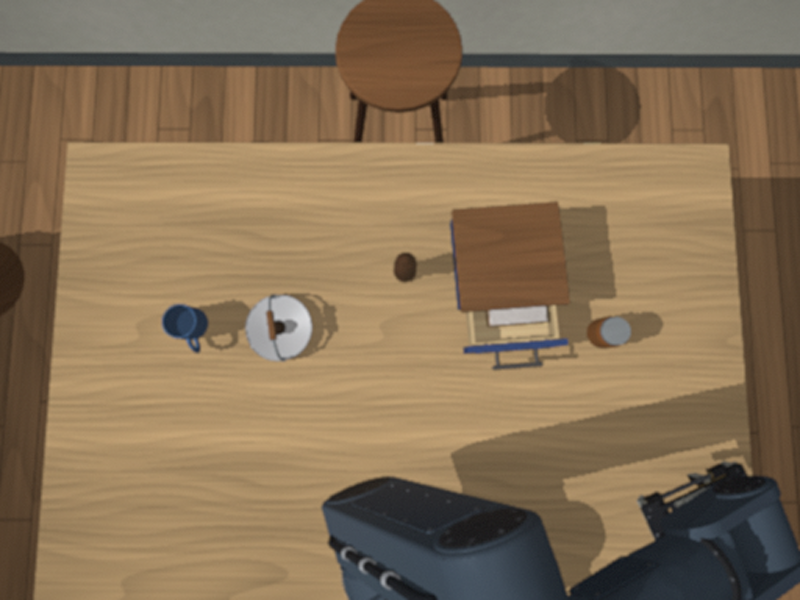

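View pics/side0.png

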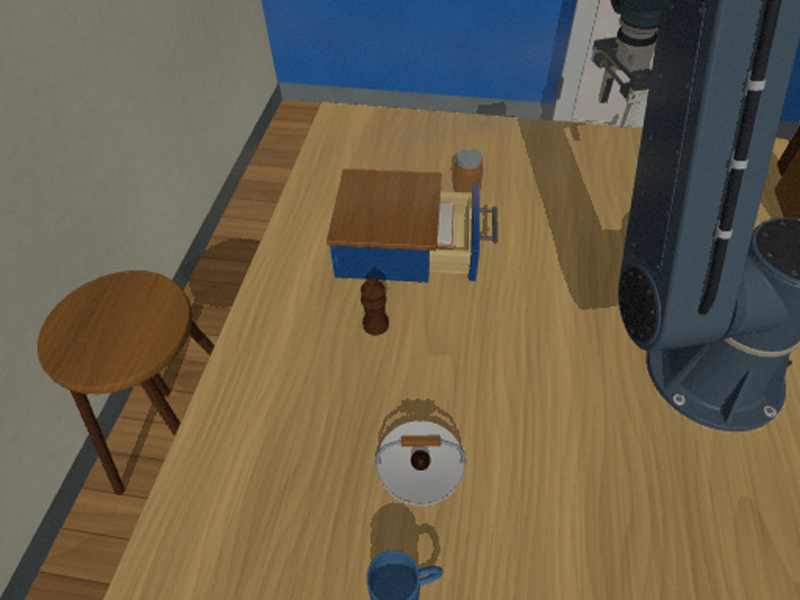

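The top view shows the dish at (280,327) with its grip near (270,326), the mug at (185,322), the mill at (405,267), and the jar at (612,331). The chest is at (510,255), and its bar pull runs from (494,366) to (542,363). The side view shows the grip from (401,440) to (440,440) and the bar at (494,223). Next I'll enlarge the dish and the drawer.

```bash
python3 - <<'E'
import numpy as np,cv2
t=np.load("top.npz")["frame"][...,::-1];s=np.load("side.npz")["frame"][...,::-1]
z=lambda im,x,y,w,h:cv2.resize(im[y:y+h,x:x+w],(400,300),interpolation=cv2.INTER_CUBIC)
# top crops: 80x60 x5
cv2.imwrite("pics/c1.png",np.vstack([np.hstack([z(t,140,180,80,60),z(t,290,185,80,60)]),np.hstack([z(s,230,255,80,60),z(s,270,110,80,60)])]))
E
```

```text
(no output)
```

View pics/c1.png

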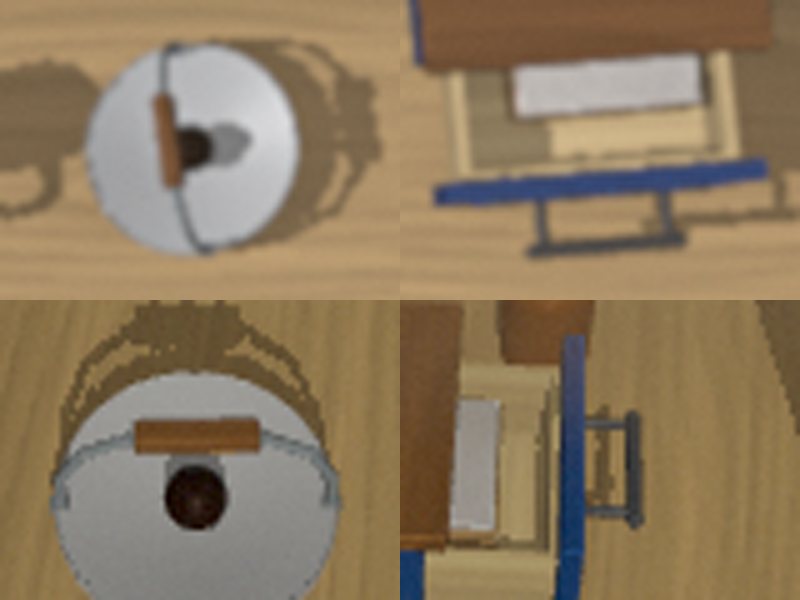

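Enlarged pixel positions, in original pixels:

| Feature | Top view | Side view |
|---|---|---|
| Grip ends | (172.6,199.0), (174.8,217.4) | (257.2,282.4), (281.8,281.8) |
| Bar ends | (316.4,235.0), (346.4,232.6) | (316.6,133), (316.8,154.4) |

```bash
cat > geo.py <<'E'
import numpy as np,cv2
C={n:dict(np.load(n+".npz")) for n in("top","side")}
def K(c):return np.array([[c["fx"],0,c["cx"]],[0,c["fy"],c["cy"]],[0,0,1]],float)
def at(n,p,z):
    c=C[n];d=c["R"].T@np.linalg.solve(K(c),[*p,1]);o=-c["R"].T@c["t"];return o+d*(z-o[2])/d[2]
def tri(a,b):
    P=[K(C[n])@np.c_[C[n]["R"],C[n]["t"]] for n in("top","side")]
    X=cv2.triangulatePoints(P[0],P[1],np.array(a,float),np.array(b,float));return X[:3,0]/X[3,0]
E
python3 - <<'E'
from geo import *
np.set_printoptions(precision=4,suppress=True)
g=[at("top",p,.104) for p in((172.4,198.8),(174.6,217.2))];print("grip top",*g,np.mean(g,0),np.linalg.norm(g[1]-g[0]))
s=[at("side",p,.102) for p in((257,282.2),(281.6,281.6))];print("grip side",*s,np.mean(s,0),np.linalg.norm(s[1]-s[0]))
print("tri",tri(np.mean([(172.4,198.8),(174.6,217.2)],0),np.mean([(257,282.2),(281.6,281.6)],0)))
d=g[0]-g[1];print("grip yaw",np.degrees(np.arctan2(d[1],d[0])), "side",np.degrees(np.arctan2(*(s[0]-s[1])[1::-1])))
print("dish rim",at("top",(140+192/5-.4,180+149/5-.4),.023))
b=[at("top",p,.088) for p in((316.4,235.),(346.4,232.6))];print("bar",*b,np.mean(b,0),np.linalg.norm(b[1]-b[0]))
b2=[at("side",p,.088) for p in((316.6,133),(316.8,154.4))];print("bar side",*b2,np.mean(b2,0))
d=b[0]-b[1];print("chest y yaw from world y",np.degrees(np.arctan2(-d[0],d[1])))
f=[at("top",p,.113) for p in((297,223.6),(363.6,218.6))];d=f[0]-f[1];print("front",*f,np.linalg.norm(d),np.degrees(np.arctan2(-d[0],d[1])))
k=[at("top",np.array(p)/1.5625,.13) for p in((452,210),(558,203),(568,303),(461,310))];print("chest",*k)
d=k[3]-k[2];print(np.degrees(np.arctan2(-d[0],d[1])))
for n,p,z in(("mug",(185,320),.085),("mill",(404,267),.14),("jar",(617,331),.1)):print(n,at("top",np.array(p)/1.5625,z))
e=[at("top",np.array(p)/1.5625,0) for p in((67,143),(728,145))];print("far edge",*e)
E
```

```text
grip top [0.5594 0.2761 0.104 ] [0.4978 0.267  0.104 ] [0.5286 0.2716 0.104 ] 0.0622803048620468
grip side [0.559 0.281 0.102] [0.4984 0.27   0.102 ] [0.5287 0.2755 0.102 ] 0.06164414077545879
tri [0.529  0.2731 0.097 ]
grip yaw 8.39050001770255 side 10.314865559015306
dish rim [0.529  0.2725 0.023 ]
bar [ 0.4394 -0.2081  0.088 ] [ 0.4475 -0.3094  0.088 ] [ 0.4435 -0.2587  0.088 ] 0.10164327804554851
bar side [ 0.4458 -0.3078  0.088 ] [ 0.4386 -0.2038  0.088 ] [ 0.4422 -0.2558  0.088 ]
chest y yaw from world y 4.589089665812563
front [ 0.4768 -0.1403  0.113 ] [ 0.4936 -0.3618  0.113 ] 0.22205879829054495 4.338847340826304
chest [ 0.7752 -0.1162  0.13  ] [ 0.7912 -0.3453  0.13  ] [ 0.5742 -0.3594  0.13  ] [ 0.559 -0.133  0.13 ]
3.841347636293395
mug [0.5404 0.463  0.085 ]
mill [ 0.6489 -0.0127  0.14  ]
jar [ 0.517  -0.4717  0.1   ]
far edge [0.9732 0.7967 0.    ] [ 0.9728 -0.7986  0.    ]
```

The estimates from both views agree:
- **Grip:** (0.529, 0.273), yaw about 9°.
- **Bar:** (0.443, -0.257), chest yaw about 4.3°.
- **Sizes:** the grip, bar and front lengths match the given dimensions within a few mm (the front comes out about 8 mm long).

I'll turn the tool square to the drawer and shut the fingers.

```bash
python3 nudge.py '[[[0,0,0],0.108],[[0,0,0],0.108],[[0,0,0],0.108],[[0,0,0],0]]' 0 10
cat >> geo.py <<'E'
from scipy.spatial.transform import Rotation as Ro
def todo(X,yaw=None):
    from station import r, camrig, sense
    s=sense();M=Ro.from_quat(s["ee_rot"]).as_matrix();y=np.arctan2(M[1,0],M[0,0])
    print("tcp",np.round(s["ee_pos"],4),"yaw",round(np.degrees(y),2),"tool delta",np.round(M.T@(np.array(X)-s["ee_pos"]),4),"turn",None if yaw is None else round(y-np.radians(yaw),4),"F",np.round(s["wrist_force"],1),"t",s["clock"],"gap",round(s["finger_gap"],3))
E
python3 -c "
from geo import *
todo([.383,-.261,.2],4.3);todo([.383,-.261,.087])"
```

```text
clock: 0.43
ee_pos: [0.2135, -0.5066, 0.2263]
ee_rot: [0.999, 0.035, -0.0, -0.0]
wrist_force: [-0.5, 0.6, 0.2]
finger_gap: 0.761
grip_force: 0.0
tcp [ 0.2135 -0.5066  0.2263] yaw 4.01 tool delta [ 0.1862 -0.2332  0.0264] turn -0.0051 F [-0.5  0.6  0.2] t 0.4333 gap 0.761
tcp [ 0.2135 -0.5066  0.2263] yaw 4.01 tool delta [ 0.1862 -0.2331  0.1394] turn None F [-0.5  0.6  0.2] t 0.4333 gap 0.761
```

```bash
python3 nudge.py '[[[0.0186,-0.0233,0],-0.005],[[0.0186,-0.0233,0],0],[[0.0186,-0.0233,0],0],[[0.0186,-0.0233,0],0],[[0.0186,-0.0233,0],0],[[0.0186,-0.0233,0],0],[[0.0186,-0.0233,0],0],[[0.0186,-0.0233,0],0],[[0.0186,-0.0233,0],0],[[0.0186,-0.0233,0],0]]'; python3 nudge.py '[[[0,0,0.023],0],[[0,0,0.023],0],[[0,0,0.023],0],[[0,0,0.023],0],[[0,0,0.023],0],[[0,0,0.024],0],[[0,0,0],0],[[0,0,0],0]]'
python3 - <<'E'
from geo import *
todo([.443,-.257,.087],4.3)
from station import r, camrig, sense
s=camrig.camera("side")["frame"][100:190,230:350,::-1];cv2.imwrite("pics/s1.png",cv2.resize(s,(800,600),interpolation=cv2.INTER_CUBIC))
E
```

```text
clock: 1.27
ee_pos: [0.3811, -0.2585, 0.2266]
ee_rot: [0.999, 0.042, -0.0, -0.0]
wrist_force: [1.2, -0.3, 0.3]
finger_gap: 0.048
grip_force: 0.0
clock: 1.93
ee_pos: [0.3801, -0.2595, 0.0873]
ee_rot: [0.999, 0.041, -0.001, -0.001]
wrist_force: [0.1, 0.5, 0.6]
finger_gap: 0.003
grip_force: 0.0
tcp [ 0.3801 -0.2595  0.0873] yaw 4.71 tool delta [0.0628 0.0027 0.0002] turn 0.0072 F [0.1 0.5 0.6] t 1.9333 gap 0.003
```

View pics/s1.png

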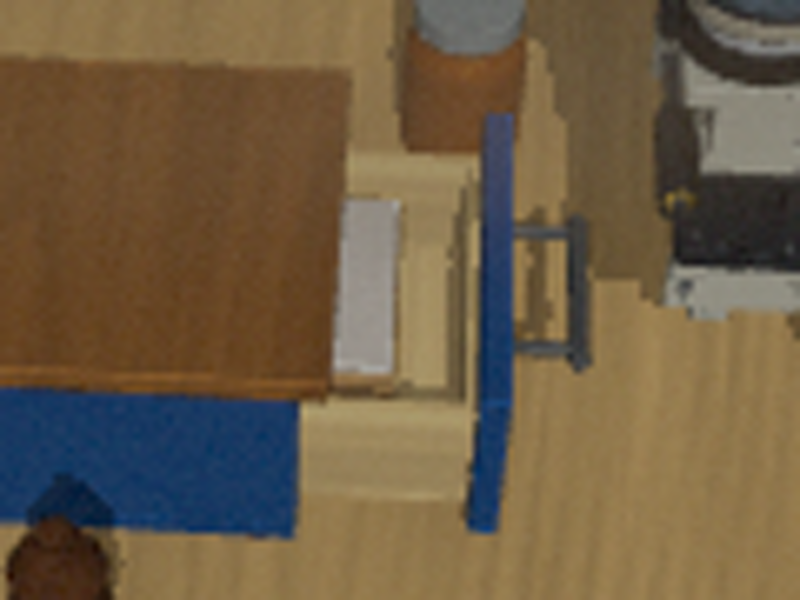

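The crop shows the bar at (578,290), with the gripper in front of it at the right edge and nothing between them. I'll push now.

```bash
python3 nudge.py '[[[0.012,0,0],0.007],[[0.012,0,0],0],[[0.01,0,0],0],[[0.01,0,0],0],[[0.01,0,0],0],[[0.01,0,0],0],[[0.01,0,0],0],[[0.01,0,0],0],[[0.01,0,0],0],[[0.01,0,0],0]]'; python3 -c "
from geo import *
todo([.527,-.252,.087],4.3)"; python3 nudge.py '[[[0.006,0,0],0],[[0.006,0,0],0],[[0.005,0,0],0],[[0.004,0,0],0],[[0,0,0],0]]'; python3 -c "
from geo import *
todo([.527,-.252,.087],4.3)"
```

```text
clock: 2.82
ee_pos: [0.4852, -0.252, 0.0875]
ee_rot: [0.999, 0.036, -0.0, -0.0]
wrist_force: [-1.6, 0.7, 0.8]
finger_gap: 0.005
grip_force: 0.8
tcp [ 0.4852 -0.252   0.0875] yaw 4.17 tool delta [0.0417 0.0031 0.0005] turn -0.0022 F [-1.6  0.7  0.8] t 2.8167 gap 0.005
clock: 3.23
ee_pos: [0.5053, -0.2506, 0.0875]
ee_rot: [0.999, 0.036, -0.0, -0.0]
wrist_force: [-1.3, 0.5, 0.7]
finger_gap: 0.006
grip_force: 0.8
tcp [ 0.5053 -0.2506  0.0875] yaw 4.18 tool delta [0.0215 0.003  0.0005] turn -0.0022 F [-1.3  0.5  0.7] t 3.2333 gap 0.006
```

```bash
for i in 1; do python3 nudge.py '[[[0.004,0,0],0],[[0.003,0,0],0],[[0.003,0,0],0],[[0,0,0],0]]'; python3 nudge.py '[[[0.003,0,0],0],[[0.003,0,0],0],[[0,0,0],0]]'; python3 nudge.py '[[[0.003,0,0],0],[[0.002,0,0],0],[[0,0,0],0]]';  done
```

```text
clock: 3.57
ee_pos: [0.516, -0.25, 0.0877]
ee_rot: [0.999, 0.036, 0.001, 0.0]
wrist_force: [-1.2, 0.2, -0.4]
finger_gap: 0.006
grip_force: 0.0
clock: 3.82
ee_pos: [0.5167, -0.2499, 0.0876]
ee_rot: [0.999, 0.037, -0.005, -0.001]
wrist_force: [-32.4, -4.4, 20.5]
finger_gap: 0.001
grip_force: 16.1
clock: 4.07
ee_pos: [0.5171, -0.2498, 0.0876]
ee_rot: [0.999, 0.037, -0.011, -0.002]
wrist_force: [-59.6, -10.6, 38.3]
finger_gap: 0.005
grip_force: 30.7
```

The force rises sharply at x = 0.517, so the drawer is against its hard stop. I'll back off, lift and check.

```bash
python3 nudge.py '[[[-0.011,0,0],0],[[0,0,0],0],[[0,0,0],0],[[-0.015,0,0],0],[[-0.02,0,0],0],[[-0.02,0,0],0]]'; python3 nudge.py '[[[0,0,-0.025],0],[[0,0,-0.025],0],[[0,0,-0.025],0],[[0,0,-0.025],0],[[0,0,-0.025],0],[[0,0,0],0]]' 1
python3 - <<'E'
from geo import *
from station import r, camrig, sense
s=camrig.camera("side")["frame"][100:190,230:350,::-1];cv2.imwrite("pics/s2.png",cv2.resize(s,(800,600),interpolation=cv2.INTER_CUBIC))
todo([.529,.273,.212],9)
E
```

```text
clock: 4.57
ee_pos: [0.4606, -0.2539, 0.0876]
ee_rot: [0.999, 0.037, 0.001, 0.0]
wrist_force: [0.8, -0.2, -1.2]
finger_gap: 0.008
grip_force: 0.0
clock: 5.07
ee_pos: [0.4628, -0.255, 0.2174]
ee_rot: [0.999, 0.037, 0.003, 0.002]
wrist_force: [1.2, -0.4, 0.6]
finger_gap: 0.389
grip_force: 0.0
tcp [ 0.462  -0.2545  0.215 ] yaw 4.2 tool delta [ 0.1054 -0.5212  0.0018] turn -0.0838 F [ 0.4  0.6 -0.7] t 5.1167 gap 0.429
```

View pics/s2.png

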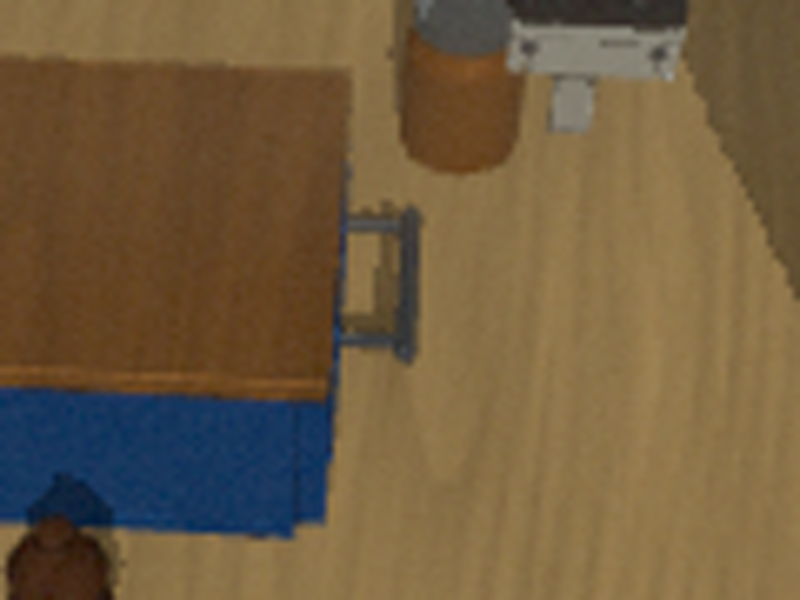

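The drawer front at (335,290) now sits under the chest's top edge, so it is shut. Next I'll move over the dish.

```bash
python3 nudge.py '[[[0.0052,-0.026,0],0],[[0.0052,-0.026,0],0],[[0.0052,-0.026,0],0],[[0.0052,-0.026,0],0],[[0.0052,-0.026,0],0],[[0.0052,-0.026,0],0],[[0.0052,-0.026,0],0],[[0.0052,-0.026,0],0],[[0.0052,-0.026,0],0],[[0.0052,-0.026,0],0]]'; python3 nudge.py '[[[0.0052,-0.026,0],0],[[0.0052,-0.026,0],0],[[0.0052,-0.026,0],0],[[0.0052,-0.026,0],0],[[0.0052,-0.026,0],0],[[0.0052,-0.026,0],0],[[0.0052,-0.026,0],0],[[0.0052,-0.026,0],0],[[0.0052,-0.026,0],0],[[0.0052,-0.026,0],0]]';python3 nudge.py '[[[0,0,0],-0.084],[[0,0,0],0],[[0,0,0],0]]'
python3 - <<'E'
from geo import *
from station import r, camrig, sense
todo([.529,.273,.089],9)
s=sense();c=camrig.camera("wrist")
cv2.imwrite("pics/w1.png",cv2.resize(c["frame"][...,::-1],(800,600),interpolation=cv2.INTER_CUBIC))
np.savez("wrist.npz",p=s["ee_pos"],q=s["ee_rot"],**c);print(np.round(c["tool_from_camera"],4).tolist())
E
```

```text
clock: 5.95
ee_pos: [0.4933, 0.0108, 0.2117]
ee_rot: [0.999, 0.037, -0.0, -0.0]
wrist_force: [0.6, -0.2, 0.3]
finger_gap: 0.996
grip_force: 0.0
clock: 6.78
ee_pos: [0.5261, 0.274, 0.2114]
ee_rot: [0.999, 0.037, -0.0, 0.0]
wrist_force: [0.4, -0.5, -0.2]
finger_gap: 1.001
grip_force: 0.0
clock: 7.03
ee_pos: [0.526, 0.2724, 0.2116]
ee_rot: [0.997, 0.078, -0.001, 0.0]
wrist_force: [0.3, 0.5, 0.7]
finger_gap: 1.001
grip_force: 0.0
tcp [0.526  0.2724 0.2116] yaw 8.9 tool delta [ 0.0033 -0.0002  0.1226] turn -0.0017 F [0.3 0.5 0.7] t 7.0333 gap 1.001
[[0.0003, -0.9566, -0.2913, 0.0821], [1.0, 0.0004, -0.0004, 0.0001], [0.0005, -0.2913, 0.9566, -0.1584], [0.0, 0.0, 0.0, 1.0]]
```

View pics/w1.png

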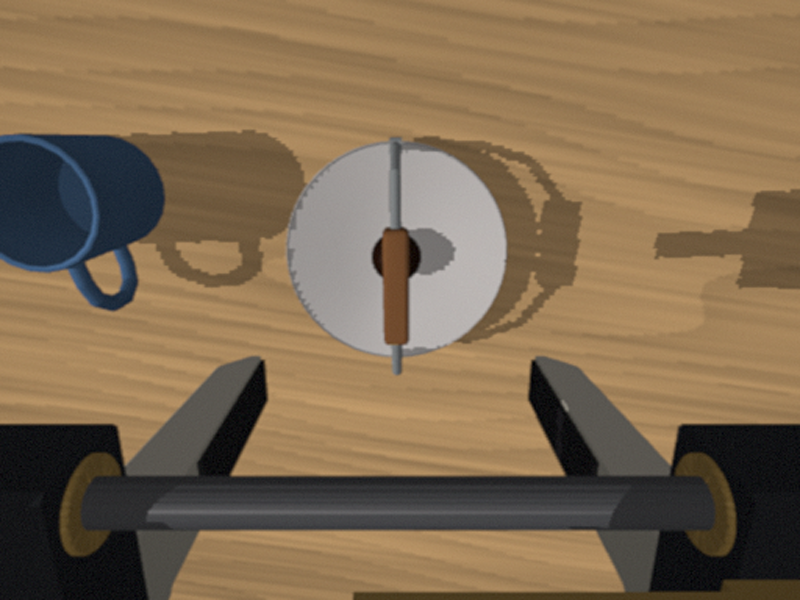

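The wrist view shows the grip midway between the fingers. Its far end is at (396,230), its near end at (396,340), and it runs straight up the picture. I'll check the position.

```bash
python3 - <<'E'
from geo import *
w=np.load("wrist.npz");T=w["tool_from_camera"];M=Ro.from_quat(w["q"]).as_matrix()
P=[]
for p in((396,230),(396.5,338)):
    d=np.linalg.solve(K(w),[p[0]/1.5625,p[1]/1.5625,1]);d=M@T[:3,:3]@d;o=M@T[:3,3]+w["p"];P.append(o+d*(.107-o[2])/d[2])
print(*P,np.mean(P,0),np.linalg.norm(P[1]-P[0]),np.degrees(np.arctan2(*(P[0]-P[1])[1::-1])))
m=np.mean(P,0);todo([m[0],m[1],.089])
E
```

```text
[0.56284402 0.27872822 0.107     ] [0.50418355 0.2692853  0.107     ] [0.53351378 0.27400676 0.107     ] 0.05941564408726489 9.14479137556426
tcp [0.526  0.272  0.2119] yaw 8.85 tool delta [ 0.0078 -0.0009  0.1229] turn None F [0.4 0.7 0.5] t 7.0833 gap 1.003
```

```bash
python3 nudge.py '[[[0.005,-0.0005,0.02],-0.003],[[0,0,0.02],0],[[0,0,0.02],0],[[0,0,0.02],0],[[0,0,0.015],0],[[0,0,0.015],0],[[0,0,0.0125],0],[[0,0,0],0]]'; python3 nudge.py '[[[0,0,0],0],[[0,0,0],0],[[0,0,0],0],[[0,0,0],0],[[0,0,0],0],[[0,0,0],0],[[0,0,0],0],[[0,0,0],0],[[0,0,0],0],[[0,0,0],0]]' 0.4 5;  python3 nudge.py '[[[0,0,0],0],[[0,0,0],0],[[0,0,0],0],[[0,0,0],0],[[0,0,0],0],[[0,0,0],0]]' 0.2 3
python3 - <<'E'
from geo import *
from station import r, camrig, sense
todo([.530,.273,.089],9)
c=camrig.camera("wrist")
cv2.imwrite("pics/w2.png",cv2.resize(c["frame"][...,::-1],(800,600),interpolation=cv2.INTER_CUBIC))
E
```

```text
clock: 7.75
ee_pos: [0.53, 0.2725, 0.0877]
ee_rot: [0.997, 0.079, -0.002, 0.001]
wrist_force: [0.5, 0.9, 0.1]
finger_gap: 1.003
grip_force: 0.0
clock: 8.58
ee_pos: [0.5311, 0.2736, 0.0901]
ee_rot: [0.997, 0.08, -0.0, 0.0]
wrist_force: [0.6, -0.3, 0.1]
finger_gap: 0.407
grip_force: 0.0
clock: 9.08
ee_pos: [0.5311, 0.2735, 0.0901]
ee_rot: [0.997, 0.08, 0.0, -0.0]
wrist_force: [0.2, -0.1, -0.2]
finger_gap: 0.202
grip_force: 0.0
tcp [0.5311 0.2735 0.0901] yaw 9.16 tool delta [-0.0012  0.0004  0.0011] turn 0.0027 F [ 0.2 -0.1 -0.2] t 9.0833 gap 0.202
```

View pics/w2.png

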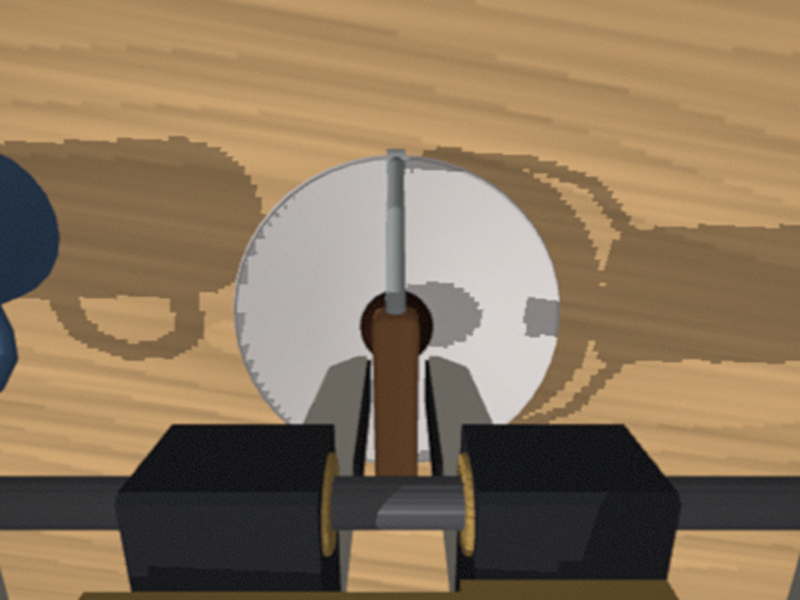

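The grip at (397,390) is centred between the finger edges at (366) and (430), and the chocolate is in the middle at (397,325). I'll close gently and then firm up.

```bash
python3 nudge.py '[[[0,0,0],0],[[0,0,0],0],[[0,0,0],0],[[0,0,0],0],[[0,0,0],0],[[0,0,0],0]]' 0 4;  python3 nudge.py '[[[0,0,0],0],[[0,0,0],0],[[0,0,0],0],[[0,0,0],0]]' 0 15;python3 nudge.py '[[[0,0,0],0],[[0,0,0],0],[[0,0,0],0],[[0,0,0],0]]' 0 30
```

```text
clock: 9.63
ee_pos: [0.5311, 0.2736, 0.0901]
ee_rot: [0.997, 0.08, 0.0, -0.0]
wrist_force: [0.4, 1.5, -0.5]
finger_gap: 0.149
grip_force: 4.0
clock: 9.97
ee_pos: [0.5311, 0.2736, 0.0901]
ee_rot: [0.997, 0.08, 0.0, -0.0]
wrist_force: [-0.3, 2.0, -0.7]
finger_gap: 0.147
grip_force: 15.0
clock: 10.3
ee_pos: [0.5311, 0.2736, 0.0902]
ee_rot: [0.997, 0.08, 0.0, -0.0]
wrist_force: [0.7, 2.1, -0.1]
finger_gap: 0.15
grip_force: 30.0
```

Gripped: an opening of 0.15 is 14 mm, which matches the grip's width. I'll lift with a smooth ramp, 100 mm in all.

```bash
python3 nudge.py '[[[0,0,-0.0005],0],[[0,0,-0.001],0],[[0,0,-0.002],0],[[0,0,-0.003],0],[[0,0,-0.004],0],[[0,0,-0.005],0],[[0,0,-0.005],0],[[0,0,-0.005],0],[[0,0,-0.005],0],[[0,0,-0.005],0]]'; python3 nudge.py '[[[0,0,-0.005],0],[[0,0,-0.005],0],[[0,0,-0.005],0],[[0,0,-0.005],0],[[0,0,-0.005],0],[[0,0,-0.005],0],[[0,0,-0.005],0],[[0,0,-0.005],0],[[0,0,-0.005],0],[[0,0,-0.005],0]]'; python3 nudge.py '[[[0,0,-0.005],0],[[0,0,-0.004],0],[[0,0,-0.003],0],[[0,0,-0.002],0],[[0,0,-0.001],0],[[0,0,-0.0005],0],[[0,0,0],0],[[0,0,0],0],[[0,0,0],0],[[0,0,0],0]]'
python3 - <<'E'
from geo import *
from station import r, camrig, sense
todo([.530,.273,.19],90)
c=camrig.camera("wrist");s=camrig.camera("side")
cv2.imwrite("pics/w3.png",np.hstack([cv2.resize(c["frame"][60:360,130:380,::-1],(400,480)),cv2.resize(s["frame"][200:350,190:315,::-1],(400,480),interpolation=cv2.INTER_CUBIC)]))
E
```

```text
clock: 11.13
ee_pos: [0.5311, 0.2736, 0.1263]
ee_rot: [0.997, 0.08, 0.0, -0.0]
wrist_force: [0.2, -0.7, -4.1]
finger_gap: 0.15
grip_force: 30.0
clock: 11.97
ee_pos: [0.5311, 0.2735, 0.1761]
ee_rot: [0.997, 0.08, 0.0, 0.0]
wrist_force: [-0.5, -0.1, -3.5]
finger_gap: 0.15
grip_force: 30.0
clock: 12.8
ee_pos: [0.531, 0.2735, 0.191]
ee_rot: [0.997, 0.08, -0.0, 0.0]
wrist_force: [-0.0, -1.0, -3.9]
finger_gap: 0.152
grip_force: 30.0
tcp [0.531  0.2735 0.191 ] yaw 9.16 tool delta [-0.0011  0.0004  0.001 ] turn -1.411 F [-0.  -1.  -3.9] t 12.8 gap 0.152
```

View pics/w3.png

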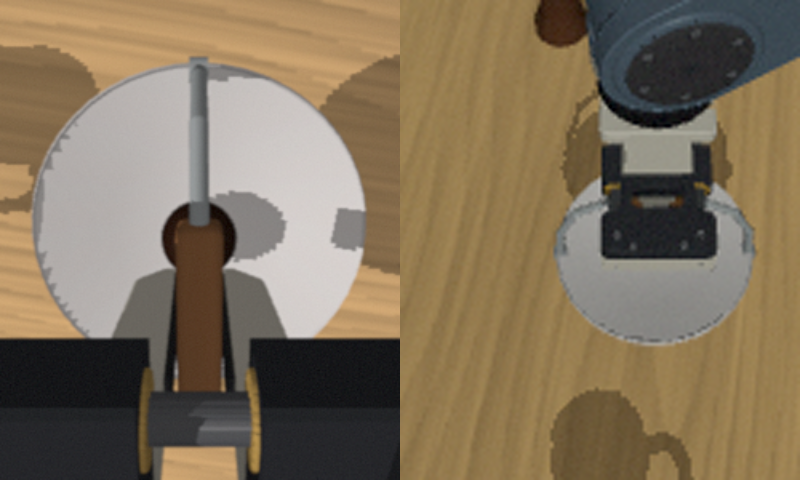

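The dish is up and level, with the chocolate still central behind the grip at (198,237). I'll turn it -1.411 rad with smooth ramps.

```bash
python3 nudge.py '[[[0,0,0],-0.005],[[0,0,0],-0.01],[[0,0,0],-0.015],[[0,0,0],-0.02],[[0,0,0],-0.025],[[0,0,0],-0.03],[[0,0,0],-0.035],[[0,0,0],-0.035],[[0,0,0],-0.035],[[0,0,0],-0.035]]'; python3 nudge.py '[[[0,0,0],-0.035],[[0,0,0],-0.035],[[0,0,0],-0.035],[[0,0,0],-0.035],[[0,0,0],-0.035],[[0,0,0],-0.035],[[0,0,0],-0.035],[[0,0,0],-0.035],[[0,0,0],-0.035],[[0,0,0],-0.035]]'; python3 nudge.py '[[[0,0,0],-0.035],[[0,0,0],-0.035],[[0,0,0],-0.035],[[0,0,0],-0.035],[[0,0,0],-0.035],[[0,0,0],-0.035],[[0,0,0],-0.035],[[0,0,0],-0.035],[[0,0,0],-0.035],[[0,0,0],-0.035]]'; python3 nudge.py '[[[0,0,0],-0.035],[[0,0,0],-0.035],[[0,0,0],-0.035],[[0,0,0],-0.035],[[0,0,0],-0.035],[[0,0,0],-0.035],[[0,0,0],-0.035],[[0,0,0],-0.035],[[0,0,0],-0.035],[[0,0,0],-0.035]]'; python3 nudge.py '[[[0,0,0],-0.032],[[0,0,0],-0.027],[[0,0,0],-0.022],[[0,0,0],-0.017],[[0,0,0],-0.012],[[0,0,0],-0.006],[[0,0,0],0],[[0,0,0],0],[[0,0,0],0],[[0,0,0],0]]' | tail -5; python3 nudge.py '[[[0,0,0],0],[[0,0,0],0],[[0,0,0],0],[[0,0,0],0],[[0,0,0],0],[[0,0,0],0],[[0,0,0],0],[[0,0,0],0],[[0,0,0],0],[[0,0,0],0]]' >/dev/null
python3 - <<'E'
from geo import *
from station import r, camrig, sense
todo([.530,.273,.19],90)
c=camrig.camera("wrist");s=camrig.camera("side");t=camrig.camera("top")
cv2.imwrite("pics/w4.png",np.hstack([cv2.resize(c["frame"][60:360,130:380,::-1],(400,480)),np.vstack([cv2.resize(s["frame"][200:350,165:365,::-1],(400,300),interpolation=cv2.INTER_CUBIC),cv2.resize(t["frame"][120:255,80:380,::-1],(400,180))])]))
E
```

```text
clock: 13.73
ee_pos: [0.5311, 0.2735, 0.1911]
ee_rot: [0.979, 0.203, -0.0, -0.0]
wrist_force: [-0.1, 0.2, -3.4]
finger_gap: 0.148
grip_force: 30.0
clock: 14.57
ee_pos: [0.5311, 0.2736, 0.1911]
ee_rot: [0.929, 0.37, 0.0, -0.0]
wrist_force: [0.9, 0.1, -3.3]
finger_gap: 0.145
grip_force: 30.0
clock: 15.4
ee_pos: [0.5311, 0.2735, 0.1912]
ee_rot: [0.85, 0.526, 0.0, 0.0]
wrist_force: [-0.4, 0.6, -2.7]
finger_gap: 0.147
grip_force: 30.0
clock: 16.23
ee_pos: [0.5311, 0.2736, 0.1911]
ee_rot: [0.746, 0.666, -0.0, -0.0]
wrist_force: [0.3, -0.2, -2.2]
finger_gap: 0.148
grip_force: 30.0
ee_pos: [0.5311, 0.2736, 0.1912]
ee_rot: [0.707, 0.707, 0.0, 0.0]
wrist_force: [-0.5, -0.3, -3.3]
finger_gap: 0.148
grip_force: 30.0
tcp [0.5311 0.2736 0.1911] yaw 90.0 tool delta [-0.0006 -0.0011  0.0011] turn -0.0 F [ 0.  -0.6 -3.4] t 17.9 gap 0.148
```

View pics/w4.png

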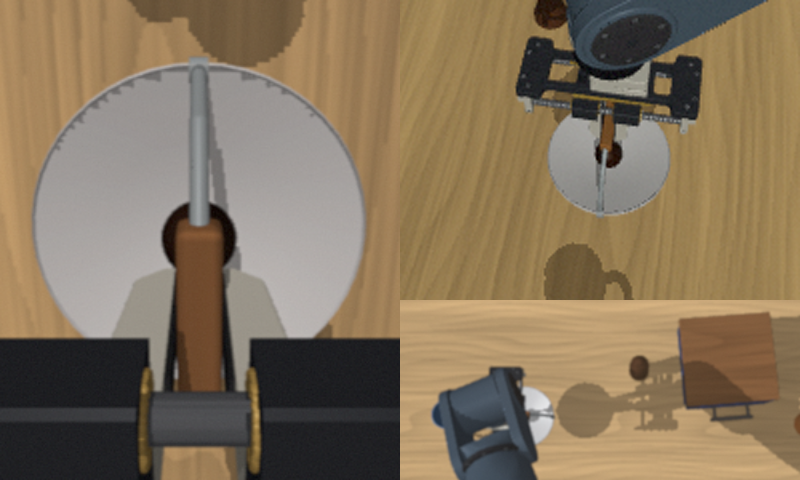

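The arch now stands square across at 90.0°. The chocolate is still central at (198,237), the dish is level, and the drawer is shut. I'll hand in the job.

```bash
python3 -c "
from station import r, camrig, sense
print(r.job_done())"
```

```text
the job is handed in; nothing more can be done
None
```

I handed in the job at about 18 s: the drawer is pushed home to its stop, and the dish is held about 100 mm up, level and still. The arch stands square across to the guest, and the chocolate is central in the last picture. The hand-in gave no verdict.

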